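Clear the chalk chips off the tailor's marking board

TASK

Take the wooden clapper with the leaning handle and, reaching in under the brass thread rail without knocking it, wipe the four loose chalk chips off the marking board into the open tray at one end of it, using the clapper and never your fingers. Then stand the clapper back on its stone tile, lying along it, and let go. Leave everything else on the table where it is.

Things in the scene. Friction and masses are not known exactly. Their poses are not given: they have to be found in the camera images.
- clapper: Scraper: pale wooden block 140 (x) x 36 (y) x 30 (z) mm, flat below and on both long sides; from the middle of its top rises a straight handle, 95 mm long, 20 mm thick along y and 26 mm wide, leaning 35 degrees from vertical towards the block's -x end. Origin: centre of the block's underside, z up. 0.14 to 0.28 kg. The like block without handle is not it.
- clapper_grip (a point): Point to grip on the handle's axis, 65 mm up along the handle from the block's top: 37 mm towards -x and 83 mm above the clapper's origin. Fingers close along the clapper's y, the tool pointing down along the handle, i.e. tilted 35 degrees.
- tile: Grey-white stone tile 180 (x) x 75 (y) x 8 mm, fixed, on which the clapper stands lengthwise. Origin: centre of its underside on the table; top at 8 mm.
- board: Dark wooden marking board 200 (x) x 250 (y) x 30 mm, fixed. Origin: centre of its underside; the working surface is 30 mm above it. Its two ends are at y = -125 and +125 mm.
- rack: Brass thread rail on the board, with the board's origin and axes. Posts (5 mm radius) at x +88, y -118 and +118; from each an arm runs at z 215 (185 mm over the board) to x -24. Front rod (6 mm radius) at x -24, rear rod with spools (17 mm radius) at x +60. Open towards -x: an upright gripper on the handle hits the front rod, one tilted along the handle clears it.
- tray: Open wooden tray 190 (x) x 95 (y) x 24 mm, 4 mm walls and floor, fixed against the board's +y or -y end (2.5 mm gap), axes as the board's. Its rim is 6 mm lower than the board's surface. Origin: centre of its underside. At the board's other end lies a closed flat case of the same outer size and wood.
- chip0: A loose white chalk chip, 27 x 20 x 8 mm, 10 g, lying flat on the board under or near the rail (at the start all chips are within 65 mm of the board's centre along y and 60 mm along x). Origin: centre of its underside as it lies at the start.
- chip1: A loose white chalk chip, 24 x 22 x 8 mm, 10 g, lying flat on the board under or near the rail (at the start all chips are within 65 mm of the board's centre along y and 60 mm along x). Origin: centre of its underside as it lies at the start.
- chip2: A loose white chalk chip, 28 x 18 x 8 mm, 10 g, lying flat on the board under or near the rail (at the start all chips are within 65 mm of the board's centre along y and 60 mm along x). Origin: centre of its underside as it lies at the start.
- chip3: A loose white chalk chip, 22 x 20 x 8 mm, 10 g, lying flat on the board under or near the rail (at the start all chips are within 65 mm of the board's centre along y and 60 mm along x). Origin: centre of its underside as it lies at the start.
- block: Bystander: loose plain wooden block 150 x 45 x 30 mm, no handle. Origin: centre of its underside.
- pincushion: Bystander: loose round pincushion, 64 mm wide, 52 mm high over the pins. Origin: centre of its underside.
- spool: Bystander: loose standing wooden thread spool, 44 mm wide, 52 mm high. Origin: centre of its underside.
- weight: Bystander: loose dark steel pattern weight with a knob, 60 mm wide, 50 mm high. Origin: centre of its underside.

How it is judged:
On the way, in this order (a step that is already met when the one before it is completed fails the run):
1. The clapper is lifted clear of its tile (its underside more than 30 mm above the tile's top) (z of clapper in the frame of tile above 0.038 m), for 0.1 s.
2. All four chips lie in the open tray (x of chip0 in the frame of tray between -0.093 and 0.093 m and y of chip0 in the frame of tray between -0.0455 and 0.0455 m and z of chip0 in the frame of tray between 0 and 0.026 m and x of chip1 in the frame of tray between -0.093 and 0.093 m and y of chip1 in the frame of tray between -0.0455 and 0.0455 m and z of chip1 in the frame of tray between 0 and 0.026 m and x of chip2 in the frame of tray between -0.093 and 0.093 m and y of chip2 in the frame of tray between -0.0455 and 0.0455 m and z of chip2 in the frame of tray between 0 and 0.026 m and x of chip3 in the frame of tray between -0.093 and 0.093 m and y of chip3 in the frame of tray between -0.0455 and 0.0455 m and z of chip3 in the frame of tray between 0 and 0.026 m), for 0.2 s.
3. The clapper stands on its tile again (x of clapper in the frame of tile between -0.03 and 0.03 m and y of clapper in the frame of tile between -0.025 and 0.025 m and z of clapper in the frame of tile below 0.012 m and angle between clapper's own z axis and vertical below 0.08 rad and angle between the x axis of clapper and the x axis of tile, either way round below 0.26 rad), for 0.2 s.
At the end, for the whole second after the job is handed in: All four chips lie inside the open tray. The clapper stands flat on its tile (upright within 4 degrees, its centre within 30 mm along and 25 mm across the tile from the tile's centre, its length along the tile's within 15 degrees, either way round), released and at rest (all of step 2 and all of step 3 and linear speed of clapper below 0.02 m/s and linear speed of each of chip0, chip1, chip2, chip3 below 0.03 m/s and contact force between the fingers and clapper below 0.1 N); the robot touches nothing.
It fails at once if The brass thread rail is pushed with more than 5 N by the robot, the clapper or anything else (contact force between rack and anything else above 5 N).
It fails at once if The fingers touch a chip (more than 0.5 N) (contact force between the fingers and chip0 above 0.5 N or contact force between the fingers and chip1 above 0.5 N or contact force between the fingers and chip2 above 0.5 N or contact force between the fingers and chip3 above 0.5 N).
It fails at once if The clapper is pressed on the board with more than 60 N (contact force between clapper and board above 60 N).
It fails at once if The clapper is slammed on its tile (more than 60 N) (contact force between clapper and tile above 60 N).
It fails at once if The plain block, pincushion, spool or pattern weight is moved by more than 15 mm (distance of any of block, pincushion, spool, weight from where it was at the start of the episode above 0.015 m).
It also fails if it takes over 54 s, if anything falls off the work surface, if the arm or the gripper's body presses on something with over 40 N, if the wrist force passes 120 N, or if a joint passes its speed limit or range.

ROBOT

A 6-joint arm with a two-finger parallel gripper is mounted at the origin on the work surface. World frame = base frame: x ahead of the robot, y to its left, z up, the work surface at z = 0. Lengths are in m, angles in rad, forces in N, time in s.
With the tool pointing down it reaches from about 0.425 to 0.95 m from the base axis. Payload 3.5 kg.
Tool frame: the origin (TCP) lies between the finger pads, 19 mm behind the fingertips; this is the grasp point; z points along the fingers, x is the direction in which the jaws open and shut, and the axes are right-handed (so a half turn about z gives the same grasp; the last joint's range is limited). The gripper opens to 85 mm and grips with 20 to 120 N. Pads are 22 mm wide; open, the fingers measure 114 mm over their backs; the gripper's body (76 mm by 85 mm) begins 54 mm behind the grasp point. The pads swing forward as they close: fully open they stand 13 mm farther back than shut.
Start: joints at [-1.462, 0.286, 1.577, -0, 1.279, -0.15], TCP at [0.173, -0.653, 0.25] pointing down, gripper open.
Joint ranges: [-2.77, 2.77], [-0.9, 2.22], [0.21, 2.48], [-1.53, 4.67], [0.24, 2.81], [-2.84, 2.84]. Speed limits (rad/s): [2.79, 2.79, 3.14, 3.14, 3.14, 3.14].

INTERFACE

Orientations are given as [roll, pitch, yaw] about the fixed x, y, z axes, in that order (R = Rz(yaw) Ry(pitch) Rx(roll)).
In Python, from bench import readout, grab_frame, ctrl, spot_in, outline_of gives the robot as it stands.
- The arm moves only by the shell command python3 -m pendant 'ROWS' [OPENING] [FORCE]. ROWS is JSON, one flat list of numbers, 6 for each row, row after row: the shift along the tool's x, y, z in units of 60 mm (1.0 is 60 mm), then the turn, a rotation vector about the tool's x, y, z in units of 10 degrees (1.0 is 10 degrees). A call has 1 to 12 rows; each row shifts and turns the commanded pose from where the row before left it, along the tool's axes as they then stand; what a row does not reach is not made up. A row lasts 1/8 s, in which the tool goes at most 62.5 mm and 10.7 degrees, less where a joint would pass 70% of its speed; a pose out of reach is approached as far as the arm can. A call is refused whole if a number of a shift passes 1 or a number of a turn 1, either way. A call with a gripper value outside its range is refused whole. OPENING is the finger opening in mm, from 0 to 85.4, set as the call begins (- or left out, the last holds). The fingers move at their own pace and stop on an object; FORCE is the grip in N (left out, the last holds). Time passes only in rows, so rows that do not move let the fingers close. It gives the time, the measured TCP pose, the force and the opening at its end, in the units of the state.
- readout.read_state(): the state, without advancing time (a new reading comes with each control period).
- grab_frame(name): name is "side" or "top" or "wrist"; returns a dict with "color" (400x640x3 uint8, blue, green, red), "range_z" (400x640 float32, m along the optical axis (not along the pixel's ray), 0 where there is no reading), "K" (3x3 intrinsics, pixels), "pose" (4x4, takes a point from camera to world coordinates); the wrist camera has in their place "tool_from_camera" (4x4, takes a point from camera to tool coordinates, whose origin is the TCP and whose axes are the tool frame's). Camera axes: x right, y up, looking along -z (the intrinsics and any distortion apply to the point x, -y, -z); pixel columns grow to the right and rows downward; lengths in m; the calibration is good to about 2 mm. A picture is of the moment at which its call begins: read the wrist's pose just before it.
- ctrl.close_job(): hands the job in, once; it reports no verdict.
Trained networks look in a picture, given as the dict that the camera call returned (one of the last four; its "shot" number tells which), for a name from the list of things; names that differ only in an ending like _2 or _b are one class to them, and where a whole thing is asked for, a point or a joint stands for the part that bears it (a point fixed in the world has none). Each returns a list of dicts, best first, with "confidence" (0 to 1); they miss things now and then, are a little off and sometimes report something else, mostly with a low value. They report only what shows in the picture. A call takes as long as a camera call.
- spot_in(picture, thing): "point" ([x, y, z] in m, in the coordinates of the camera as it stood for that picture, good to about 4 mm: the middle of the surface that is visible of it).
- outline_of(picture, thing): "pixels" (400x640 bool, what is visible of it).
The state is a dict: "time": time; "q": joint angles; "qd": joint speeds; "joint_efforts": joint torques, N m; "eef_pos": TCP position; "eef_rot": TCP orientation; "ft_force": force on the tool from outside, world axes, zero at the start; "ft_torque": the same for the moment, N m; "grip_width": finger opening in m.
Only numpy, scipy, OpenCV 4.12 (cv2) and the standard library are available. Lean on these libraries where they do the work, as an engineer would, in place of code of your own. Each camera call takes 0.05 s, during which the arm holds its last target. There are 200 camera calls.

## Working session

There is one attempt and no reset: what is moved stays moved. The work goes in short steps, Python scripts to look and compute and a shell command to move; the robot and the scene stay as the last step left them, time stands still between calls to the robot, and variables do not carry over. Pictures are saved under pics/ and viewed, about 8 in all and at most 12, crops included, and the job is handed in when it is done.

```bash
mkdir -p pics; ls; cat > h.py <<'E'
import numpy as np, cv2
from bench import readout, grab_frame, ctrl, spot_in, outline_of
from scipy.spatial.transform import Rotation as R
def tw(p,f):
    T=f['pose']; return (T[:3,:3]@np.asarray(p).T).T+T[:3,3]
def cloud(f,mask=None):
    z=f['range_z']; K=f['K']
    m=(z>0) if mask is None else (mask&(z>0))
    v,u=np.nonzero(m); d=z[v,u]
    p=np.c_[(u-K[0,2])/K[0,0]*d, -(v-K[1,2])/K[1,1]*d, -d]
    return tw(p,f),u,v
E
python3 - <<'E'
from h import *
s=readout.read_state(); print(s['time'],s['eef_pos'],s['eef_rot'])
for c in ('top','side'):
    f=grab_frame(c); cv2.imwrite(f'pics/{c}0.png',f['color'])
    print(c,{k:v for k,v in f.items() if k not in('color','range_z')})
    for t in ['clapper','clapper_grip','tile','board','rack','tray','chip0','block','pincushion','spool','weight']:
        for r in spot_in(f,t)[:5]:
            print(t,round(r['confidence'],2),tw(r['point'],f).round(3))
print(readout.read_state()['time'])
E
```

```text
pics
0.0 [ 0.17267317 -0.65190278  0.248644  ] [-3.14124432e+00  2.33297815e-03 -1.31203890e+00]
top {'K': array([[413.40779334,   0.        , 321.79124046],
       [  0.        , 413.40779334, 201.09685338],
       [  0.        ,   0.        ,   1.        ]]), 'pose': array([[-0.01914984,  0.99494901, -0.09853809,  0.44612776],
       [-0.99972849, -0.01774631,  0.01510042,  0.03031841],
       [ 0.01327546,  0.09880051,  0.9950187 ,  0.95227142],
       [ 0.        ,  0.        ,  0.        ,  1.        ]]), 'shot': 1}
clapper 0.76 [0.479 0.328 0.037]
clapper_grip 0.96 [0.475 0.33  0.035]
clapper_grip 0.65 [0.6   0.133 0.004]
tile 0.86 [0.501 0.318 0.004]
tile 0.74 [0.475 0.329 0.037]
board 0.57 [ 0.616 -0.054  0.025]
rack 0.91 [ 0.667 -0.072  0.217]
tray 0.29 [ 0.398 -0.277  0.03 ]
chip0 0.67 [ 0.596 -0.018  0.04 ]
chip0 0.67 [ 0.599 -0.074  0.036]
block 0.65 [0.391 0.082 0.029]
pincushion 0.62 [ 0.397 -0.279  0.032]
spool 0.85 [0.669 0.316 0.051]
weight 0.74 [ 0.36  -0.152  0.022]
side {'K': array([[391.54678487,   0.        , 318.80375219],
       [  0.        , 391.54678487, 19
[... 217 characters left out ...]
 0.84392641,  0.53625234,  0.60778867],
       [ 0.        ,  0.        ,  0.        ,  1.        ]]), 'shot': 2}
clapper 0.73 [0.475 0.346 0.037]
clapper_grip 0.74 [0.473 0.347 0.036]
tile 0.9 [0.505 0.356 0.009]
tile 0.72 [0.603 0.118 0.004]
tile 0.71 [ 0.395 -0.271  0.025]
board 0.83 [ 0.639 -0.011  0.029]
board 0.39 [0.647 0.007 0.039]
rack 0.81 [0.679 0.045 0.219]
tray 0.78 [0.602 0.119 0.009]
chip0 0.53 [ 0.592 -0.072  0.04 ]
chip0 0.5 [0.645 0.005 0.038]
chip0 0.46 [ 0.596 -0.017  0.039]
chip0 0.25 [0.604 0.119 0.007]
block 0.8 [0.394 0.104 0.03 ]
pincushion 0.64 [ 0.393 -0.274  0.024]
spool 0.58 [0.667 0.333 0.041]
spool 0.47 [0.606 0.116 0.011]
weight 0.54 [ 0.36  -0.152  0.026]
1.2
```

View pics/top0.png

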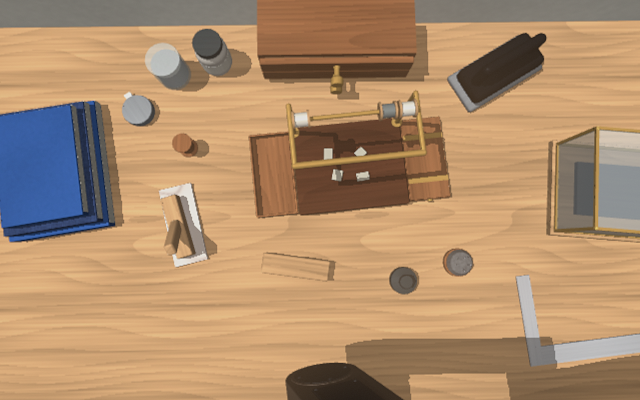

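View pics/side0.png

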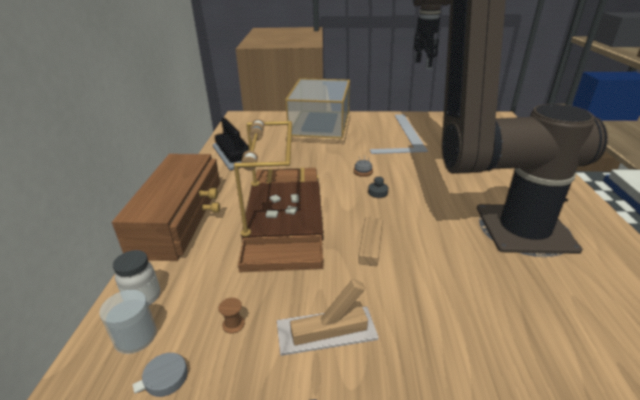

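Top view: the tray (272,175) lies at the board's +y end, and the strapped case (428,160) at -y. The clapper is on its tile (183,225), handle leaning towards the robot. Four chips are at about (328,154), (360,152), (337,175), (362,176). The side view agrees. Next I'll fit the poses from depth.

```bash
cat > m.py <<'E'
from h import *
def rect(P,label):
    (c,s,a)=cv2.minAreaRect((P[:,:2]*1000).astype(np.float32)); print(label,len(P),np.round(c,1),np.round(s,1),round(a,1),'z',np.percentile(P[:,2],[5,50,95]).round(4))
def near(P,c,r): return np.hypot(P[:,0]-c[0],P[:,1]-c[1])<r
E
python3 - <<'E'
from m import *
for cam in ('top','side'):
    f=grab_frame(cam); P,u,v=cloud(f); col=f['color'][v,u].astype(int)
    print(cam)
    tl=near(P,(.5,.325),.13)
    a=P[tl&(P[:,2]>.005)&(P[:,2]<.1)]; rect(a,'tile all')
    # tile: whitish
    w=(col.max(1)-col.min(1)<35)&(col.min(1)>120)
    rect(P[tl&w&(P[:,2]>.003)&(P[:,2]<.02)],'tile white')
    rect(P[tl&~w&(P[:,2]>.032)&(P[:,2]<.042)],'block top')
    rect(P[tl&(P[:,2]>.055)],'handle')
    h=P[tl&(P[:,2]>.055)]
    for z in (.06,.07,.08,.09,.1,.11):
        q=h[abs(h[:,2]-z)<.005]
        if len(q): print(z,len(q),q.mean(0).round(4))
    r=(P[:,0]>.48)&(P[:,0]<.78)&(P[:,1]>-.32)&(P[:,1]<.2)
    bd=(col.max(1)<75)
    rect(P[r&bd&(P[:,2]>.025)&(P[:,2]<.035)],'board')
    rect(P[r&(P[:,2]>.012)&(P[:,2]<.036)],'board+ends')
    m=np.zeros(f['range_z'].shape,np.uint8); k=r&(col.min(1)>130)&(P[:,2]>.028)&(P[:,2]<.05); m[v[k],u[k]]=1
    n,l,st,ce=cv2.connectedComponentsWithStats(m)
    for i in range(1,n):
        if st[i,4]>8:
            q=cloud(f,l==i)[0]; rect(q,('chip',ce[i].round()))
    rk=P[r&(P[:,2]>.2)&(P[:,2]<.235)]; rect(rk,'rack')
E
```

```text
top
tile all 2269 [498.6 335.1] [192.7  77.5] 12.9 z [0.0055 0.0195 0.0729]
tile white 1192 [492.2 334.3] [178.7  75.5] 13.0 z [0.0039 0.0065 0.0093]
block top 770 [486.8 339.8] [139.9  36.5] 16.9 z [0.0337 0.0365 0.0393]
handle 366 [458.5 330.5] [66.4 19.7] 16.0 z [0.0597 0.099  0.1191]
0.06 43 [0.4811 0.3335 0.0603]
0.07 40 [0.475  0.332  0.0698]
0.08 40 [0.4684 0.3297 0.0796]
0.09 42 [0.461  0.3272 0.09  ]
0.1 48 [0.4551 0.3258 0.1004]
0.11 92 [0.4405 0.3237 0.1106]
board 326 [639.2 -76.1] [124.  186.2] 5.0 z [0.0261 0.0286 0.0317]
board+ends 11955 [623.5 -80.4] [226.  524.5] 9.9 z [0.0204 0.0277 0.0313]
('chip', array([360., 152.])) 68 [646.3 -72.7] [17.9 22.5] 43.8 z [0.033  0.0364 0.0394]
('chip', array([327., 154.])) 83 [645.2   1.3] [16.1 27.4] 88.7 z [0.034  0.0361 0.0396]
('chip', array([334., 175.])) 42 [597.8 -12.1] [ 9. 24.] 88.7 z [0.0345 0.0368 0.0393]
('chip', array([341., 172.])) 9 [599.8 -27.8] [4.4 8.8] 86.8 z [0.0334 0.0359 0.0373]
('chip', array([362., 175.])) 67 [595.  -75.2] [13.8 27.5] 10.7 z [0.0334 0.0359 0.0388]
rack 2708 [648.9 -44.3] [122.  246.4] 5.0 z [
[... 361 characters left out ...]
0.3406 0.0703]
0.08 97 [0.4651 0.3385 0.0801]
0.09 100 [0.4583 0.3366 0.0899]
0.1 106 [0.4525 0.3344 0.0999]
0.11 118 [0.4439 0.3315 0.1103]
board 531 [620.3 -43.9] [178.2 248.1] 7.4 z [0.0286 0.0308 0.0326]
board+ends 5621 [619.8 -48.3] [199.6 451. ] 5.0 z [0.017  0.03   0.0325]
('chip', array([294., 197.])) 23 [594.3 -73.3] [ 8.2 27.4] 6.0 z [0.0373 0.0388 0.04  ]
('chip', array([274., 198.])) 29 [646. -71.] [16.8 20.2] 42.5 z [0.0367 0.0388 0.0406]
('chip', array([291., 210.])) 25 [595.4 -12.4] [11.1 18.6] 83.8 z [0.0358 0.0382 0.0396]
('chip', array([272., 213.])) 44 [643.3   1.5] [17.8 22.5] 87.7 z [0.0367 0.0386 0.0403]
rack 1099 [651.1 -43.9] [122.9 247. ] 5.2 z [0.2059 0.2198 0.2305]
```

```bash
cat >> m.py <<'E'
def Rt(psi,tilt):   # desired tool rotation: handle direction psi (deg), tilt (deg)
    p,t=np.radians([psi,tilt]); z=np.array([np.sin(t)*np.cos(p),np.sin(t)*np.sin(p),-np.cos(t)]); x=np.array([np.sin(p),-np.cos(p),0])
    return np.c_[x,np.cross(z,x),z]
def go(wps,cur=None):  # list of (pos mm, psi, tilt): print tool shift (units) then turn (units)
    if cur is None:
        s=readout.read_state(); p=np.array(s['eef_pos'])*1000; Q=R.from_euler('xyz',s['eef_rot']).as_matrix()
    else: p=np.array(cur[0],float); Q=Rt(*cur[1:])
    for w,psi,tl in wps:
        w=np.array(w,float); T=Rt(psi,tl)
        print(w.round(1),psi,tl,'shift',(Q.T@(w-p)/60).round(2),'then turn',(R.from_matrix(Q.T@T).as_rotvec(degrees=True)/10).round(2))
        p,Q=w,T
def st():
    s=readout.read_state(); Q=R.from_euler('xyz',s['eef_rot']).as_matrix()
    print('t',round(s['time'],2),'p',(np.array(s['eef_pos'])*1000).round(1),'psi',round(float(np.degrees(np.arctan2(Q[0,0],-Q[1,0]))),2),'tilt',round(float(np.degrees(np.arccos(-Q[2,2]))),2),'xz',Q[2,0].round(3),'q',np.round(s['q'],2),'F',np.round(s['ft_force'],1),'w',round(s['grip_width']*1000,1))
E
python3 - <<'E'
from m import *
st()
f=grab_frame('top');P,u,v=cloud(f)
print('glass',P[(P[:,1]<-.35)&(P[:,0]>.25)][:,2].max(), 'y max-x',)
g=P[(P[:,1]<-.35)&(P[:,0]>.25)&(P[:,2]>.05)];print(g.min(0),g.max(0))
c=np.radians(16.7); grip=np.array([487.5-37*np.cos(c),339.7-37*np.sin(c),91]); pre=grip-100*Rt(16.7,35)[:,2]
print(grip,pre)
go([((173,-652,380),16.7,0),((400,-430,380),16.7,0),((490,0,380),16.7,0),((pre[0]+30,pre[1],380),16.7,0)])
E
```

```text
t 1.3 p [ 172.7 -652.5  250. ] psi 14.82 tilt 0.0 xz -0.0 q [-1.46  0.29  1.58 -0.    1.28 -0.15] F [-1.  -0.  -0.3] w 85.3
glass 0.16308971669261707 y max-x
[ 0.44598673 -0.67139249  0.05002494] [ 0.91470708 -0.35005983  0.16308972]
[452.06056769 329.06766077  91.        ] [397.12212637 312.58533847 172.91520443]
[ 173. -652.  380.] 16.7 0 shift [-0.01 -0.01 -2.17] then turn [-0.    0.   -0.19]
[ 400. -430.  380.] 16.7 0 shift [-2.46 -4.69  0.  ] then turn [0. 0. 0.]
[490.   0. 380.] 16.7 0 shift [-6.43 -3.5   0.  ] then turn [0. 0. 0.]
[427.1 312.6 380. ] 16.7 0 shift [-5.29 -0.49  0.  ] then turn [0. 0. 0.]
```

```bash
python3 -m pendant '[0,0,-0.54,0,0,-0.19, 0,0,-0.54,0,0,0, 0,0,-0.54,0,0,0, 0,0,-0.54,0,0,0, -0.35,-0.67,0,0,0,0, -0.35,-0.67,0,0,0,0, -0.35,-0.67,0,0,0,0, -0.35,-0.67,0,0,0,0, -0.35,-0.67,0,0,0,0, -0.35,-0.67,0,0,0,0, -0.35,-0.67,0,0,0,0]' 85 60
python3 -m pendant '[-0.8,-0.44,0,0,0,0, -0.8,-0.44,0,0,0,0, -0.8,-0.44,0,0,0,0, -0.8,-0.44,0,0,0,0, -0.8,-0.44,0,0,0,0, -0.8,-0.44,0,0,0,0, -0.8,-0.44,0,0,0,0, -0.8,-0.44,0,0,0,0, 0,0,0,0,0,0, 0,0,0,0,0,0]'
python3 -c "
from m import *
st(); go([((452,329,230),16.7,0)])"
```

```text
time: 2.72
eef_pos: [0.4008, -0.4296, 0.3798]
eef_rot: [-3.141, -0.0, -1.279]
ft_force: [0.4, -0.2, -0.4]
grip_width: 0.0853
time: 3.98
eef_pos: [0.4916, -0.0023, 0.3797]
eef_rot: [3.141, -0.001, -1.278]
ft_force: [-0.1, 0.3, -0.3]
grip_width: 0.0849
t 3.98 p [491.6  -2.3 379.7] psi 16.76 tilt 0.04 xz 0.001 q [-0.21 -0.2   1.85 -0.    1.49  1.07] F [-0.1  0.3 -0.3] w 84.9
[452. 329. 230.] 16.7 0 shift [-5.48 -0.96  2.49] then turn [ 0.   -0.    0.01]
```

```bash
python3 -m pendant '[-0.77,-0.14,0,0,0,0, -0.77,-0.14,0,0,0,0, -0.77,-0.14,0,0,0,0, -0.77,-0.14,0,0,0,0, -0.77,-0.14,0,0,0,0, -0.77,-0.14,0,0,0,0, -0.77,-0.14,0,0,0,0, 0,0,0.3,0.9,0,0, 0,0,0.3,0.9,0,0, 0,0,0.3,0.9,0,0, 0,0,0.3,0.8,0,0, 0,0,0,0,0,0]'
python3 - <<'E'
from m import *
st()
s=readout.read_state(); f=grab_frame('wrist'); T=np.eye(4);T[:3,:3]=R.from_euler('xyz',s['eef_rot']).as_matrix();T[:3,3]=s['eef_pos']
f['pose']=T@f['tool_from_camera']; cv2.imwrite('pics/w1.png',f['color'])
P,u,v=cloud(f); tl=near(P,(.49,.335),.12)
rect(P[tl&(P[:,2]>.033)&(P[:,2]<.043)],'block top'); rect(P[tl&(P[:,2]>.055)&(P[:,2]<.14)],'handle')
for t in('clapper_grip','clapper'):
    for r in spot_in(f,t): print(t,r['confidence'],tw(r['point'],f).round(4))
grip=np.array([452,329.,91]); z=Rt(16.7,35)[:,2]
go([(grip-90*z,16.7,35),(grip,16.7,35)])
E
```

```text
time: 5.48
eef_pos: [0.4695, 0.3269, 0.3069]
eef_rot: [-2.538, -0.002, -1.281]
ft_force: [0.2, -0.4, -0.6]
grip_width: 0.0848
t 5.47 p [469.5 326.9 306.9] psi 16.6 tilt 34.58 xz 0.002 q [ 0.47 -0.25  2.09 -0.16  0.71  1.85] F [ 0.2 -0.4 -0.6] w 84.8
block top 2525 [488.3 340.3] [139.5  36.1] 16.5 z [0.0366 0.0384 0.0399]
handle 1539 [459.7 331.9] [67.4 20. ] 16.3 z [0.0621 0.1094 0.1211]
clapper_grip 0.9 [0.477  0.3416 0.0358]
clapper 0.79 [0.4814 0.3341 0.0422]
clapper 0.3 [0.5029 0.3238 0.0104]
[402.6 314.2 164.7] 16.7 35 shift [-0.1   2.39  1.34] then turn [-0.01 -0.   -0.01]
[452. 329.  91.] 16.7 35 shift [-0.   0.   1.5] then turn [0. 0. 0.]
```

View pics/w1.png

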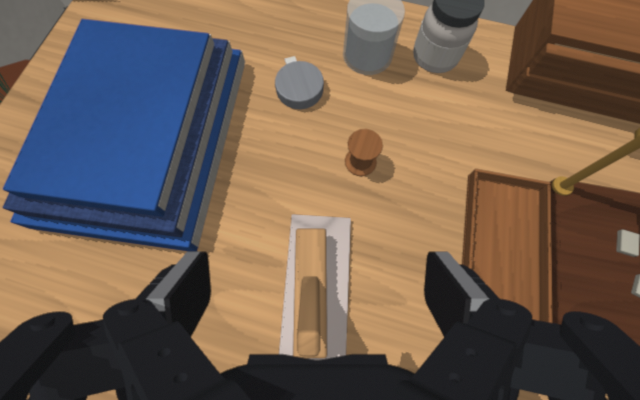

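The wrist view shows the clapper at (310,290) between the open fingers. All three cameras give the same block position, about (488, 340) mm at 16.5°. Approaching along the handle.

```bash
python3 -m pendant '[-0.02,0.4,0.22,0,0,0, -0.02,0.4,0.22,0,0,0, -0.02,0.4,0.22,0,0,0, -0.02,0.4,0.22,0,0,0, -0.02,0.4,0.22,0,0,0, -0.02,0.39,0.23,0,0,0, 0,0,0,0,0,0, 0,0,0,0,0,0]'
python3 - <<'E'
from m import *
st()
grip=np.array([452.8,329.6,91])
go([(grip,16.5,35)])
E
```

```text
time: 6.62
eef_pos: [0.402, 0.3162, 0.1656]
eef_rot: [-2.527, 0.001, -1.279]
ft_force: [0.3, -0.6, 0.1]
grip_width: 0.0847
t 6.62 p [402.  316.2 165.6] psi 16.7 tilt 35.2 xz -0.001 q [ 0.53 -0.23  2.35 -0.33  0.44  2.06] F [ 0.3 -0.6  0.1] w 84.7
[452.8 329.6  91. ] 16.5 35 shift [0.03 0.   1.52] then turn [-0.02  0.02  0.01]
```

```bash
python3 -m pendant '[0,0,0.3,0,0,0, 0.01,0,0.3,0,0,0, 0.01,0,0.3,0,0,0, 0.01,0,0.3,0,0,0, 0,0,0.32,0,0,0, 0,0,0,0,0,0]'
python3 -c "
from m import *
st()"
python3 -m pendant '[0,0,0,0,0,0, 0,0,0,0,0,0, 0,0,0,0,0,0, 0,0,0,0,0,0, 0,0,0,0,0,0, 0,0,0,0,0,0]' 0 70
python3 -c "
from m import *
st()"
```

```text
time: 7.38
eef_pos: [0.4524, 0.3291, 0.0892]
eef_rot: [-2.53, -0.0, -1.28]
ft_force: [-0.1, -0.3, -0.3]
grip_width: 0.0851
t 7.38 p [452.4 329.1  89.2] psi 16.68 tilt 35.05 xz 0.0 q [ 0.5   0.04  2.28 -0.5   0.25  2.22] F [-0.1 -0.3 -0.3] w 85.1
time: 8.12
eef_pos: [0.4507, 0.329, 0.0891]
eef_rot: [-2.53, 0.0, -1.279]
ft_force: [-5.2, -1.5, 6.2]
grip_width: 0.0195
t 8.12 p [450.7 329.   89.1] psi 16.74 tilt 35.05 xz -0.0 q [ 0.5   0.04  2.28 -0.5   0.25  2.22] F [-5.2 -1.5  6.2] w 19.5
```

```bash
cat >> m.py <<'E'
O=np.array([619.5,-47.]); PB=5.0
def B(x,y,bot):
    c,s=np.cos(np.radians(PB)),np.sin(np.radians(PB)); x-=39.1
    return (O[0]+c*x-s*y,O[1]+s*x+c*y,bot+81.1)
E
python3 - <<'E'
from m import *
st()
s=readout.read_state();p=np.array(s['eef_pos'])*1000
print(grab_frame('wrist')['tool_from_camera'].round(3))
go([(p+[0,0,70],16.7,35),(B(-8,250,70),5,35),(B(-8,250,46),5,35),(B(-8,-82,46),5,35),(B(-8,-82,31),5,35),(B(-8,142,31),5,35)])
E
```

```text
t 8.12 p [450.7 329.   89.1] psi 16.74 tilt 35.05 xz -0.0 q [ 0.5   0.04  2.28 -0.5   0.25  2.22] F [-5.2 -1.5  6.2] w 19.5
[[ 1.    -0.     0.    -0.001]
 [-0.    -0.966 -0.259 -0.065]
 [ 0.     0.259 -0.966 -0.125]
 [ 0.     0.     0.     1.   ]]
[450.7 329.  159.1] 16.7 35 shift [ 0.   -0.67 -0.96] then turn [-0.  0.  0.]
[550.8 197.9 151.1] 5 35 shift [ 2.57 -0.72  0.67] then turn [-0.    0.67  0.96]
[550.8 197.9 127.1] 5 35 shift [0.   0.23 0.33] then turn [0. 0. 0.]
[ 579.7 -132.8  127.1] 5 35 shift [ 5.53 -0.    0.  ] then turn [0. 0. 0.]
[ 579.7 -132.8  112.1] 5 35 shift [0.   0.14 0.2 ] then turn [0. 0. 0.]
[560.2  90.4 112.1] 5 35 shift [-3.73 -0.    0.  ] then turn [0. 0. 0.]
```

```bash
python3 -m pendant '[0,-0.07,-0.1,0,0,0, 0,-0.2,-0.29,0,0,0, 0,-0.2,-0.29,0,0,0, 0,-0.2,-0.28,0,0,0, 0,0,0,0,0,0, 0,0,0,0,0,0]'
python3 - <<'E'
from m import *
st()
go([(B(-8,250,70),5,35)])
f=grab_frame('side');P,u,v=cloud(f); k=near(P,(.47,.335),.13)&(P[:,2]>.095)&(P[:,2]<.115); rect(P[k],'blocktop')
cv2.imwrite('pics/s2.png',f['color'][150:400,150:480])
E
```

```text
time: 8.93
eef_pos: [0.4496, 0.3282, 0.1571]
eef_rot: [-2.534, -0.001, -1.279]
ft_force: [-0.4, 0.1, -3.2]
grip_width: 0.0192
t 8.93 p [449.6 328.2 157.1] psi 16.71 tilt 34.83 xz 0.001 q [ 0.5  -0.09  2.25 -0.3   0.4   2.02] F [-0.4  0.1 -3.2] w 19.2
[550.8 197.9 151.1] 5 35 shift [ 2.56 -0.76  0.65] then turn [0.02 0.67 0.96]
blocktop 1374 [487. 339.] [139.8  37.6] 17.3 z [0.0972 0.1057 0.1083]
```

View pics/s2.png

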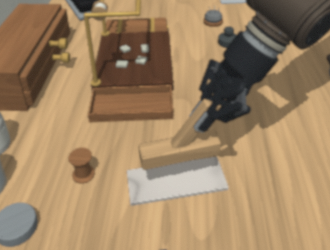

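Clapper lifted level, well above the tile (crop pixels 140-220, 150). Moving to the tray side.

```bash
python3 -m pendant '[0.43,-0.13,0.11,0,0,0, 0.43,-0.13,0.11,0,0,0, 0.43,-0.13,0.11,0,0,0, 0.43,-0.13,0.11,0,0,0, 0.43,-0.13,0.11,0,0,0, 0.43,-0.12,0.11,0,0,0, 0,0,0,0.01,0.34,0.48, 0,0,0,0.01,0.34,0.48, 0,0,0,0,0,0, 0,0,0,0,0,0]'
python3 - <<'E'
from m import *
st()
go([(B(-8,250,46),5,35)])
f=grab_frame('side');P,u,v=cloud(f); k=near(P,(.59,.2),.13)&(P[:,2]>.085)&(P[:,2]<.11); rect(P[k],'blocktop')
f=grab_frame('top');P,u,v=cloud(f); k=near(P,(.59,.2),.13)&(P[:,2]>.085)&(P[:,2]<.11); rect(P[k],'blocktop')
print('want',O+np.array([-8*.996-250*.0872,-8*.0872+250*.996]))
E
```

```text
time: 10.22
eef_pos: [0.5523, 0.1979, 0.1513]
eef_rot: [-2.532, -0.001, -1.459]
ft_force: [0.0, -0.6, -2.4]
grip_width: 0.0194
t 10.22 p [552.3 197.9 151.3] psi 6.38 tilt 34.93 xz 0.001 q [ 0.19 -0.02  2.2  -0.13  0.36  1.76] F [ 0.  -0.6 -2.4] w 19.4
[550.8 197.9 127.1] 5 35 shift [-0.    0.25  0.32] then turn [0.01 0.07 0.12]
blocktop 1061 [591.1 201.7] [139.6  39.5] 6.1 z [0.0867 0.0999 0.1027]
blocktop 615 [593.9 202.3] [132.9  36.5] 6.3 z [0.0935 0.0985 0.1015]
want [589.732  201.3024]
```

```bash
python3 -m pendant '[0,0.12,0.16,0,0.04,0.06, 0,0.12,0.16,0.01,0.03,0.06, 0,0,0,0,0,0, 0,0,0,0,0,0]'
python3 - <<'E'
from m import *
st()
go([(B(-8,250,46),5,35),(B(-8,-82,46),5,35)])
go([(B(-8,-82,46),5,35)])
E
```

```text
time: 10.82
eef_pos: [0.5524, 0.1977, 0.1289]
eef_rot: [-2.527, 0.001, -1.485]
ft_force: [1.0, 0.3, -1.5]
grip_width: 0.0193
t 10.82 p [552.4 197.7 128.9] psi 4.91 tilt 35.19 xz -0.001 q [ 0.2   0.02  2.21 -0.21  0.31  1.86] F [ 1.   0.3 -1.5] w 19.3
[550.8 197.9 127.1] 5 35 shift [-0.01  0.04  0.01] then turn [-0.02 -0.   -0.01]
[ 579.7 -132.8  127.1] 5 35 shift [ 5.53 -0.    0.  ] then turn [0. 0. 0.]
[ 579.7 -132.8  127.1] 5 35 shift [5.53 0.03 0.01] then turn [-0.02 -0.   -0.01]
```

```bash
python3 -m pendant '[0.46,0.01,0,0,0,0, 0.46,0.01,0,0,0,0, 0.46,0.01,0,0,0,0, 0.46,0,0,0,0,0, 0.46,0,0,0,0,0, 0,0,0,0,0,0]'
python3 -m pendant '[0.46,0,0,0,0,0, 0.46,0,0,0,0,0, 0.46,0,0,0,0,0, 0.46,0,0,0,0,0, 0.46,0,0,0,0,0, 0.46,0,0,0,0,0, 0.46,0,0,0,0,0, 0,0,0,0,0,0, 0,0,0,0,0,0]'
python3 - <<'E'
from m import *
st()
go([(B(-8,-82,46),5,35),(B(-8,-82,31),5,35)]);go([(B(-8,-82,31),5,35)])
f=grab_frame('top'); cv2.imwrite('pics/t3.png',cv2.resize(f['color'][90:230,230:470],None,fx=3,fy=3))
P,u,v=cloud(f); k=near(P,(.62,-.128),.1)&(P[:,2]>.07)&(P[:,2]<.085); rect(P[k],'blocktop')
E
```

```text
time: 11.58
eef_pos: [0.5634, 0.0584, 0.1286]
eef_rot: [-2.526, 0.0, -1.488]
ft_force: [-0.6, -0.3, -2.8]
grip_width: 0.0193
time: 12.7
eef_pos: [0.5788, -0.1314, 0.127]
eef_rot: [-2.529, 0.001, -1.484]
ft_force: [-0.6, 0.5, -2.8]
grip_width: 0.0189
t 12.7 p [ 578.8 -131.4  127. ] psi 4.96 tilt 35.12 xz -0.001 q [-0.53  0.04  2.19  0.75  0.51  0.37] F [-0.6  0.5 -2.8] w 18.9
[ 579.7 -132.8  127.1] 5 35 shift [ 0.02 -0.01  0.01] then turn [-0.01  0.   -0.01]
[ 579.7 -132.8  112.1] 5 35 shift [0.   0.14 0.2 ] then turn [0. 0. 0.]
[ 579.7 -132.8  112.1] 5 35 shift [0.02 0.13 0.21] then turn [-0.01  0.   -0.01]
blocktop 456 [ 632.5 -122.6] [ 49.  164.6] 82.4 z [0.0713 0.0743 0.077 ]
```

View pics/t3.png

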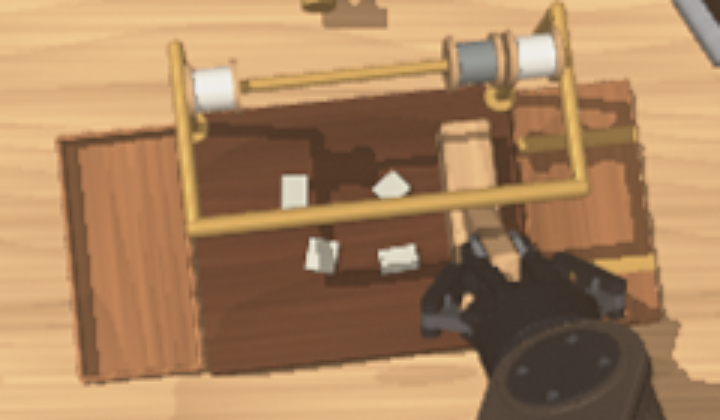

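The clapper sits under the rail at crop (480,190), right of all four chips (293,190), (392,186), (322,255), (398,257), and the gripper clears the front rod. Lowering it.

```bash
python3 -m pendant '[0,0.06,0.09,0,0,0, 0,0.05,0.08,0,0,0, 0,0.02,0.03,0,0,0, 0,0,0,0,0,0, 0,0,0,0,0,0]'
python3 - <<'E'
from m import *
st()
go([(B(-8,-82,31),5,35)])
go([(B(-8,142,31),5,35)])
E
```

```text
time: 13.38
eef_pos: [0.5795, -0.1324, 0.1129]
eef_rot: [-2.528, 0.001, -1.486]
ft_force: [0.3, -1.0, -2.1]
grip_width: 0.0192
t 13.38 p [ 579.5 -132.4  112.9] psi 4.88 tilt 35.16 xz -0.001 q [-0.53  0.07  2.19  0.79  0.49  0.32] F [ 0.3 -1.  -2.1] w 19.2
[ 579.7 -132.8  112.1] 5 35 shift [0.01 0.01 0.01] then turn [-0.02 -0.   -0.01]
[560.2  90.4 112.1] 5 35 shift [-3.73  0.01  0.01] then turn [-0.02 -0.   -0.01]
```

```bash
python3 -m pendant '[-0.2,0.01,0.01,0,0,0, -0.2,0,0,0,0,0, -0.2,0,0,0,0,0, -0.2,0,0,0,0,0, -0.2,0,0,0,0,0, -0.2,0,0,0,0,0, -0.2,0,0,0,0,0, -0.2,0,0,0,0,0, -0.2,0,0,0,0,0, -0.2,0,0,0,0,0, -0.2,0,0,0,0,0, 0,0,0,0,0,0]'
python3 - <<'E'
from m import *
st()
go([(B(-8,142,31),5,35)])
f=grab_frame('top'); cv2.imwrite('pics/t4.png',cv2.resize(f['color'][90:230,230:470],None,fx=3,fy=3))
E
```

```text
time: 14.88
eef_pos: [0.5676, 0.0003, 0.1118]
eef_rot: [-2.529, 0.001, -1.484]
ft_force: [0.5, -0.4, -2.9]
grip_width: 0.0191
t 14.88 p [5.676e+02 3.000e-01 1.118e+02] psi 4.99 tilt 35.12 xz -0.001 q [-0.26 -0.01  2.27  0.61  0.35  0.7 ] F [ 0.5 -0.4 -2.9] w 19.1
[560.2  90.4 112.1] 5 35 shift [-1.51 -0.01  0.  ] then turn [-0.01  0.01 -0.01]
```

View pics/t4.png

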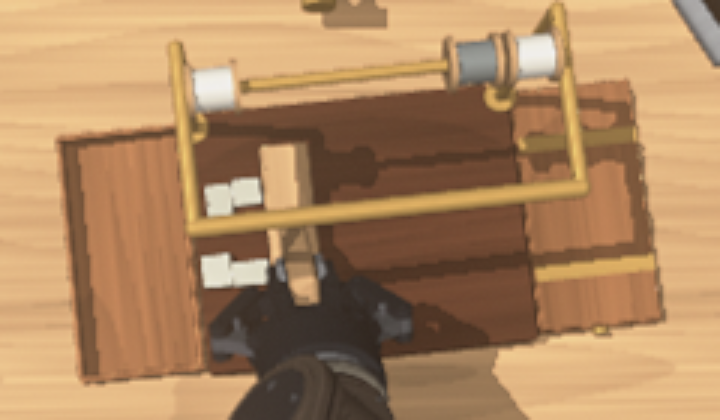

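Chips are being pushed in two pairs at crop (230,195) and (235,270), ahead of the block face (265). Continuing over the edge.

```bash
python3 -m pendant '[-0.18,0,0,0,0,0, -0.18,0,0,0,0,0, -0.18,0,0,0,0,0, -0.18,0,0,0,0,0, -0.18,0,0,0,0,0, -0.18,0,0,0,0,0, -0.18,0,0,0,0,0, -0.18,0,0,0,0,0, -0.16,0,0,0,0,0, 0,0,0,0,0,0, 0,0,0,0,0,0]'
python3 - <<'E'
from m import *
st()
f=grab_frame('side'); cv2.imwrite('pics/s5.png',cv2.resize(f['color'][130:300,200:400],None,fx=3.5,fy=3.5))
f=grab_frame('top'); P,u,v=cloud(f); col=f['color'][v,u].astype(int)
k=(P[:,0]>.48)&(P[:,0]<.78)&(P[:,1]>-.2)&(P[:,1]<.2)&(col.min(1)>130)&(P[:,2]<.05)&(col.max(1)-col.min(1)<45)
m=np.zeros(f['range_z'].shape,np.uint8);m[v[k],u[k]]=1
n,l,s,c=cv2.connectedComponentsWithStats(m)
for i in range(1,n):
    if s[i,4]>8: rect(cloud(f,l==i)[0],c[i].round())
E
```

```text
time: 16.3
eef_pos: [0.5599, 0.0945, 0.1121]
eef_rot: [-2.528, 0.001, -1.486]
ft_force: [-0.2, 0.0, -2.4]
grip_width: 0.0191
t 16.3 p [559.9  94.5 112.1] psi 4.87 tilt 35.15 xz -0.001 q [-0.04 -0.01  2.27  0.27  0.28  1.2 ] F [-0.2  0.  -2.4] w 19.1
```

View pics/s5.png

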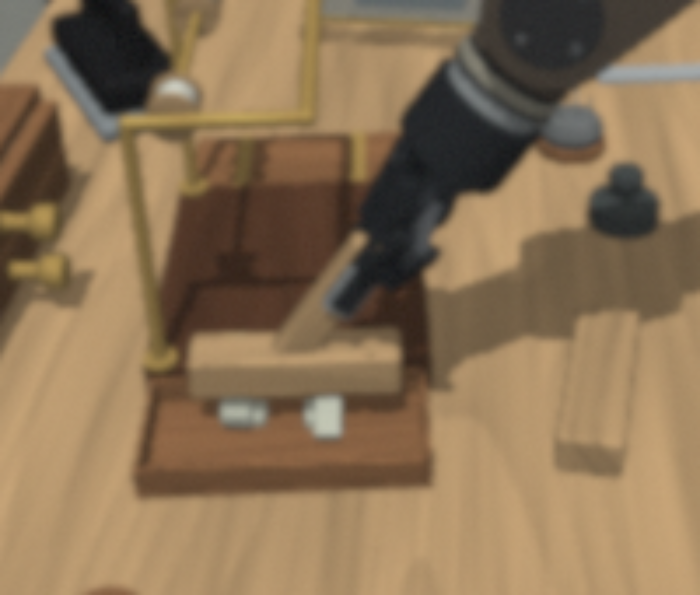

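```bash
python3 -m pendant '[0,-0.06,-0.08,0,0,0, 0,-0.06,-0.08,0,0,0, -0.3,0,0,0,0,0, -0.3,0,0,0,0,0, -0.3,0,0,0,0,0, -0.3,0,0,0,0,0, -0.3,0,0,0,0,0, -0.3,0,0,0,0,0, -0.2,-0.2,-0.28,0,0,0, 0,-0.2,-0.28,0,0,0, 0,0,0,0,0,0]'
python3 - <<'E'
from m import *
st()
for cam in('top','side'):
    f=grab_frame(cam); P,u,v=cloud(f); col=f['color'][v,u].astype(int)
    if cam=='top': cv2.imwrite('pics/t6.png',cv2.resize(f['color'][90:230,230:470],None,fx=3,fy=3))
    k=(P[:,0]>.48)&(P[:,0]<.78)&(P[:,1]>-.3)&(P[:,1]<.2)&(col.min(1)>115)&(P[:,2]<.05)&(P[:,2]>.005)&(col.max(1)-col.min(1)<45)
    m=np.zeros(f['range_z'].shape,np.uint8);m[v[k],u[k]]=1
    n,l,s,c=cv2.connectedComponentsWithStats(m)
    tc=O+np.array([-.0872,.9962])*175
    for i in range(1,n):
        if s[i,4]>8:
            q=cloud(f,l==i)[0]; d=q[:,:2]*1000-tc; rect(q,c[i].round()); print('  tray frame x',(d@[.9962,.0872]).min().round(),(d@[.9962,.0872]).max().round(),'y',(d@[-.0872,.9962]).min().round(),(d@[-.0872,.9962]).max().round())
E
```

```text
time: 17.77
eef_pos: [0.5518, 0.215, 0.1686]
eef_rot: [-2.522, 0.002, -1.485]
ft_force: [-0.3, 0.0, -2.0]
grip_width: 0.0191
t 17.77 p [551.8 215.  168.6] psi 4.9 tilt 35.48 xz -0.002 q [ 0.23 -0.04  2.18 -0.22  0.39  1.9 ] F [-0.3  0.  -2. ] w 19.1
[281. 160.] 128 [633.2 109.2] [25.1 27.1] 88.8 z [0.009  0.0172 0.0208]
  tray frame x 13.0 42.0 y -33.0 -8.0
[281. 184.] 138 [579.9 110. ] [34.6 25.3] 89.4 z [0.0084 0.014  0.0237]
  tray frame x -38.0 -13.0 y -33.0 3.0
```

View pics/t6.png

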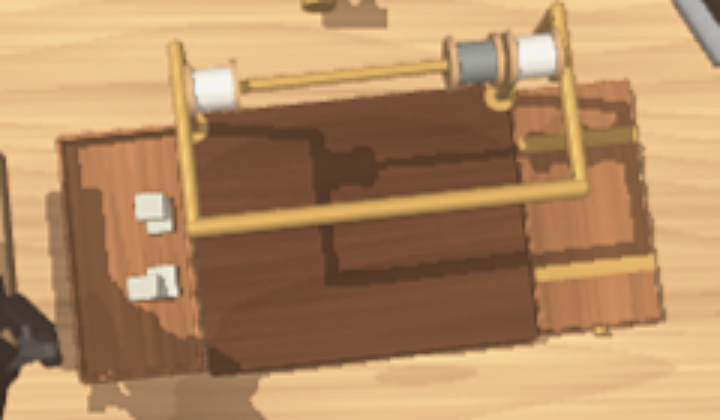

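All four chips are in the tray, stacked in two pairs at crop (152,212) and (153,284). Their highest surface is below 24 mm and the board is empty. Returning the clapper.

```bash
python3 - <<'E'
from m import *
go([((452.1,327.2,159),14.5,35.1)])
E
```

```text
[452.1 327.2 159. ] 14.5 35.1 shift [-2.01  1.26 -0.76] then turn [-0.   -0.55 -0.79]
```

```bash
python3 -m pendant '[-0.34,0.21,-0.13,0,0,0, -0.34,0.21,-0.13,0,0,0, -0.34,0.21,-0.13,0,0,0, -0.33,0.21,-0.13,0,0,0, -0.33,0.21,-0.12,0,0,0, -0.33,0.21,-0.12,0,0,0, 0,0,0,-0.01,-0.28,-0.4, 0,0,0,0,-0.28,-0.4, 0,0,0,0,0,0, 0,0,0,0,0,0]'
python3 - <<'E'
from m import *
st()
go([((452.1,327.2,100),14.5,35.1)])
f=grab_frame('side');P,u,v=cloud(f); k=near(P,(.47,.335),.13)&(P[:,2]>.095)&(P[:,2]<.118); rect(P[k],'blocktop')
E
```

```text
time: 19.12
eef_pos: [0.452, 0.3266, 0.1586]
eef_rot: [-2.531, 0.001, -1.317]
ft_force: [-0.8, -0.2, -2.5]
grip_width: 0.0192
t 19.12 p [452.  326.6 158.6] psi 14.55 tilt 34.98 xz -0.001 q [ 0.5  -0.09  2.25 -0.36  0.41  2.11] F [-0.8 -0.2 -2.5] w 19.2
[452.1 327.2 100. ] 14.5 35.1 shift [-0.01  0.56  0.8 ] then turn [0.01 0.01 0.  ]
blocktop 1450 [489.6 336.6] [140.1  37.8] 14.4 z [0.0972 0.1073 0.1108]
```

```bash
python3 -m pendant '[0,0.14,0.2,0,0,0, 0,0.14,0.2,0,0,0, 0,0.14,0.2,0,0,0, 0,0.14,0.2,0,0,0, 0,0.05,0.07,0,0,0, 0,0.03,0.04,0,0,0, 0,0,0,0,0,0, 0,0,0,0,0,0]'
python3 -c "
from m import *
st(); go([((452.1,327.2,89.1),14.5,35.05)])"
```

```text
time: 20.18
eef_pos: [0.4525, 0.3274, 0.0933]
eef_rot: [-2.529, 0.001, -1.315]
ft_force: [0.1, -0.7, -1.9]
grip_width: 0.0196
t 20.18 p [452.5 327.4  93.3] psi 14.66 tilt 35.13 xz -0.001 q [ 0.5   0.04  2.27 -0.55  0.27  2.31] F [ 0.1 -0.7 -1.9] w 19.6
[452.1 327.2  89.1] 14.5 35.05 shift [0.   0.05 0.05] then turn [-0.01  0.01  0.01]
```

```bash
python3 -m pendant '[0,0.02,0.03,0,0,0, 0,0.02,0.03,0,0,0, 0,0,0,0,0,0, 0,0,0,0,0,0]'
python3 -c "
from m import *
st()"
```

```text
time: 20.68
eef_pos: [0.4526, 0.3274, 0.0891]
eef_rot: [-2.528, 0.001, -1.315]
ft_force: [-3.8, -1.2, 3.6]
grip_width: 0.0194
t 20.68 p [452.6 327.4  89.1] psi 14.67 tilt 35.13 xz -0.001 q [ 0.5   0.05  2.27 -0.57  0.26  2.33] F [-3.8 -1.2  3.6] w 19.4
```

Light contact with the tile (about 6 N). Releasing and backing out along the handle.

```bash
python3 -m pendant '[0,0,0,0,0,0, 0,0,0,0,0,0, 0,0,0,0,0,0, 0,0,0,0,0,0, 0,0,0,0,0,0]' 70 20
python3 -m pendant '[0,0,-0.2,0,0,0, 0,0,-0.3,0,0,0, 0,0,-0.4,0,0,0, 0,0,-0.4,0,0,0, 0,0,-0.4,0,0,0, 0,-0.3,-0.4,0,0,0, 0,-0.3,-0.4,0,0,0, 0,0,0,0,0,0, 0,0,0,0,0,0]'
python3 - <<'E'
from m import *
st()
f=grab_frame('side'); cv2.imwrite('pics/s7.png',f['color'])
for cam in ('side','top'):
    f=grab_frame(cam);P,u,v=cloud(f); tl=near(P,(.49,.335),.1)
    rect(P[tl&(P[:,2]>.033)&(P[:,2]<.042)],'block top')
    for t in('block','pincushion','spool','weight'):
        r=spot_in(f,t); print(t,[tw(q['point'],f).round(3) for q in r[:1]])
E
```

```text
time: 21.3
eef_pos: [0.4522, 0.3271, 0.0883]
eef_rot: [-2.53, 0.001, -1.315]
ft_force: [-0.0, 0.3, -0.1]
grip_width: 0.0703
time: 22.42
eef_pos: [0.3966, 0.3124, 0.2308]
eef_rot: [-2.531, 0.001, -1.315]
ft_force: [-0.3, 0.6, -0.2]
grip_width: 0.07
t 22.43 p [396.6 312.4 230.8] psi 14.66 tilt 34.97 xz -0.001 q [ 0.54 -0.34  2.3  -0.29  0.61  2.04] F [-0.3  0.6 -0.2] w 70.0
block top 1084 [490.6 336.8] [139.6  38.4] 14.3 z [0.0349 0.0381 0.0399]
block [array([0.396, 0.104, 0.031])]
pincushion [array([ 0.397, -0.273,  0.023])]
spool [array([0.667, 0.335, 0.039])]
weight [array([ 0.366, -0.148,  0.024])]
block top 763 [489.2 336.9] [139.8  36.9] 14.7 z [0.0339 0.0363 0.0392]
block [array([0.394, 0.081, 0.031])]
pincushion [array([ 0.397, -0.277,  0.031])]
spool [array([0.667, 0.32 , 0.049])]
weight [array([ 0.362, -0.153,  0.022])]
```

View pics/s7.png

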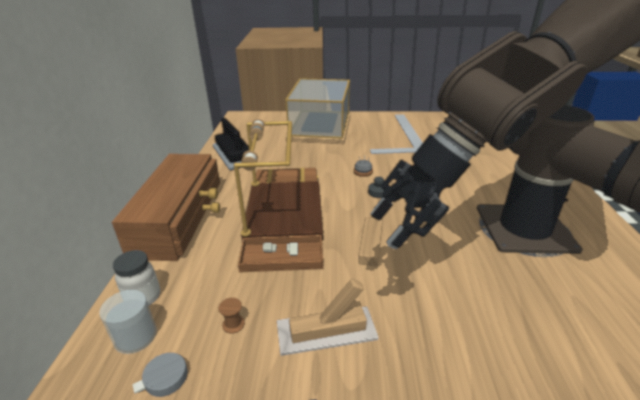

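The clapper stands on its tile at (328,325), the chips are in the tray at (280,248), and the gripper is free in the air. Handing in.

```bash
python3 -c "
from bench import ctrl
print(ctrl.close_job())"
```

```text
the job is handed in; nothing more can be done
None
```

I wiped all four chalk chips into the tray at the board's +y end with the clapper, put the clapper back on its tile and let go. I handed the job in at about 22.5 s; it gives no verdict.

- **Clapper:** it lies flat on the tile, 3 mm off the tile's centre both ways and turned about 2° from it. I set it down with about 6 N, and the gripper reads no load since letting go.
- **Chips:** the board is empty. The chips ended up in two stacked pairs, well inside the tray walls, with their highest surface under 24 mm. The cameras saw them as two clusters, so I counted four from the picture.
- **Rail:** the wrist force stayed within a few newtons at each reading under the rail, and the pictures show the gripper clear of the front rod.
- **Bystanders:** the plain block, pincushion, spool and weight are within about 7 mm of where they started, close to what the detection can resolve.

No check failed or disagreed.

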